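Find the full vial box by feel and shut it in the tray

ROBOT

A 6-joint arm with a two-finger parallel gripper is mounted at the origin on the work surface. World frame = base frame: x ahead of the robot, y to its left, z up, the work surface at z = 0. Lengths are in m, angles in rad, forces in N, time in s.
With the tool pointing down it reaches from about 0.25 to 0.775 m from the base axis. Payload 4 kg.
Tool frame: the origin (TCP) lies at the very end of the fingers, on their centre line; the grasp point (between the pads) lies 19 mm behind it; x points along the fingers, y is the direction in which the jaws open and shut, and the axes are right-handed (so a half turn about x gives the same grasp; the last joint's range is limited). The gripper opens to 94 mm and grips with 3 to 60 N. Pads are 16 mm wide; open, the fingers measure 119 mm over their backs; the gripper's body (75 mm by 177 mm) begins 78 mm behind the grasp point.
Start: joints at [-1.345, 0.087, 1.371, -0, 1.684, -0.103], TCP at [0.178, -0.521, 0.206] pointing down, gripper open.
Joint ranges: [-3.1, 3.1], [-0.76, 2.03], [0.27, 2.55], [-1.08, 4.22], [0.17, 2.65], [-2.57, 2.57]. Speed limits (rad/s): [2.79, 2.79, 3.14, 3.14, 3.14, 3.14].

INTERFACE

Orientations are given as [roll, pitch, yaw] about the fixed x, y, z axes, in that order (R = Rz(yaw) Ry(pitch) Rx(roll)).
In Python, from bench import robot gives the robot as it stands.
- The arm moves only by the tool carry_out, never from a script. Its argument "targets" is a list of rows, each a list of 5 numbers: the closure, from 0 (fully open) to 1 (shut), then the shift along the tool's x, y, z in cm, then the turn about the tool's x in degrees. In form: [[fingers, tx, ty, tz, turn], ...]. A call has 1 to 20 rows; each row shifts and turns the commanded pose from where the row before left it, along the tool's axes as they then stand; what a row does not reach is not made up. A row lasts 1/10 s, in which the tool goes at most 50 mm and 8.59 degrees, less where a joint would pass 70% of its speed; a pose out of reach is approached as far as the arm can. A call is refused whole if a number of a shift passes 5 or a number of a turn 8.59, either way. A call with a gripper value outside its range is refused whole. The fingers move at their own pace and stop on an object; the grip force is fixed at half the most. Time passes only in rows, so rows that do not move let the fingers close. It gives the time, the measured TCP pose, the force and the opening at its end, in the units of the state.
- robot.get_obs(): the state, without advancing time (a new reading comes with each control period).
- robot.snapshot(name): name is "side" or "top" or "wrist"; returns a dict with "image" (400x640x3 uint8, red, green, blue), "camera_matrix" (3x3 intrinsics, pixels), "pose" (4x4, takes a point from camera to world coordinates). Camera axes: x right, y up, looking along -z (the intrinsics and any distortion apply to the point x, -y, -z); pixel columns grow to the right and rows downward; lengths in m; the calibration is good to about 2 mm. The wrist camera is an equidistant fisheye: a pixel r from the principal point sees the ray r / f radians off the axis. A picture is of the moment at which its call begins. There is no depth.
- robot.close_job(): hands the job in, once; it reports no verdict.
The state is a dict: "time": time; "joint_positions": joint angles; "qvel": joint speeds; "joint_torque": joint torques, N m; "tool_pos": TCP position; "ee_rot": TCP orientation; "wrist_force": force on the tool from outside, world axes, zero at the start; "wrist_torque": the same for the moment, N m; "width": finger opening in m.
Only numpy, scipy, OpenCV 4.12 (cv2) and the standard library are available. Lean on these libraries where they do the work, as an engineer would, in place of code of your own. Each camera call takes 0.05 s, during which the arm holds its last target. There are 200 camera calls.

TASK

Two of the three grey vial boxes are empty and one is full of glass vials, but they look the same: nudge them to feel which one is full. Slide the full one along the bench into the open end of the steel tray, gently, until it is fully home against the end wall, and swing the tray's bar shut across the opening behind it. Leave the empty boxes standing on the bench outside the tray, and do not disturb the other things on the bench.

Things in the scene. Friction and masses are not known exactly. Their poses are not given: they have to be found in the camera images.
- tray: low steel tray bolted to the bench, open at one end. Origin: on the bench under the centre of a box that is fully home; own x points in (open end to end wall), y to the robot's side, z up. Inside 94 mm wide; side walls 34 tall from x = -78 to +64, flared at the mouth to 112 wide at x = -127; end wall at +64, 36 tall. A box goes in lengthwise, its x along the tray's
- tray_floor: the tray's floor sheet, 2 mm thick, with a lead-in ramp that rises from the bench between x = -111 and -78 mm (same frame as the tray); a box that is home stands on it
- bar (a joint): angle in rad of the tray's retaining bar about its upright pivot at the mouth: 0 = shut (square across the opening, at a stop), 1.57 = pointing straight out of the tray, starts at 1.7 to 2.1 (swung out to the robot's side), limit 2.3. It stays where it is left; about 0.5 N at 80 mm from the pivot moves it
- bar_pivot (a point): axis of the bar's pivot, at tray x = -74, y = +58, z = 42 mm, fixed to the tray. At angle a the bar points from here along (-sin a, -cos a) in the tray's x, y. The bar is an 8 mm steel rod, its centre 42 mm above the bench, 112 long
- bar_grip (a point): upturned black finger grip at the bar's free end, 11 mm thick, 112 mm from the pivot, up to 68 mm above the bench; this point is at 54 mm
- box_1: one of three look-alike closed grey vial boxes, 128 (own x) x 86 (own y) x 55 mm tall, origin at the centre of its underside, z up; the same end for end. Too wide to grasp: push it. One of the three (which one changes) is full of glass vials, 0.57 to 0.77 kg; the other two are empty, 0.12 to 0.16 kg
- box_2: look-alike of box_1. Friction on the bench is 0.48 to 0.72 of a box's weight, the same for all three in a run: the full box drags with 2.7 to 5.4 N, an empty one with 0.6 to 1.1 N
- box_3: look-alike of box_1. At the start the boxes stand in a loose row outside the tray's open end, 100 to 160 mm to the robot's side of its centre line, their long sides roughly along the tray's x: box_1 nearest the tray, then box_2, then box_3
- amber_bottle: small amber screw-cap bottle, 48 dia x 85 tall (mm); a bystander, origin at the centre of its underside
- tape_roll: roll of paper tape lying flat, 72 dia x 19 (mm); a bystander, origin at the centre of its underside
- marker: white marker pen with black cap, 130 long x 14 thick, lying (mm); a bystander, origin at the centre of its underside
- beaker: white plastic beaker, 80 dia x 100 tall (mm); a bystander, origin at the centre of its underside
- tip_box: blue pipette-tip rack, 122 x 84 x 58 (mm); a bystander, origin at the centre of its underside
- forceps: steel forceps lying flat, 125 long (mm); a bystander, origin at the centre of its underside

How it is judged:
On the way, in this order (a step that is already met when the one before it is completed fails the run):
1. the full box is in the tray, within 25 mm of the end wall (((x of box_1 in the frame of tray between -0.025 and 0.004 m and y of box_1 in the frame of tray between -0.006 and 0.006 m and angle between the x axis of box_1 and the x axis of tray, either way round below 0.08 rad and angle between box_1's own z axis and vertical below 0.06 rad and height (world z) of each of box_1, box_2, box_3 below 0.006 m and contact force between box_1 and tray_floor above 3 N and horizontal distance between each of box_2, box_3 and tray above 0.13 m and angle between each of box_2, box_3's own z axis and vertical below 0.1 rad) or (x of box_2 in the frame of tray between -0.025 and 0.004 m and y of box_2 in the frame of tray between -0.006 and 0.006 m and angle between the x axis of box_2 and the x axis of tray, either way round below 0.08 rad and angle between box_2's own z axis and vertical below 0.06 rad and height (world z) of each of box_2, box_1, box_3 below 0.006 m and contact force between box_2 and tray_floor above 3 N and horizontal distance between each of box_1, box_3 and tray above 0.13 m and angle between each of box_1, box_3's own z axis and vertical below 0.1 rad) or (x of box_3 in the frame of tray between -0.025 and 0.004 m and y of box_3 in the frame of tray between -0.006 and 0.006 m and angle between the x axis of box_3 and the x axis of tray, either way round below 0.08 rad and angle between box_3's own z axis and vertical below 0.06 rad and height (world z) of each of box_3, box_1, box_2 below 0.006 m and contact force between box_3 and tray_floor above 3 N and horizontal distance between each of box_1, box_2 and tray above 0.13 m and angle between each of box_1, box_2's own z axis and vertical below 0.1 rad))), for 0.2 s.
2. the bar is shut across the opening (value of joint bar below 0.08 rad), for 0.2 s.
At the end, for the whole second after the job is handed in: The full box stands on the tray's floor, within 4 mm of touching the end wall, straight between the side walls; the bar is shut (within 0.08 rad of its stop); both empty boxes stand upright on the bench clear of the tray (centres over 130 mm from the tray's origin); the boxes are at rest (((x of box_1 in the frame of tray between -0.004 and 0.004 m and y of box_1 in the frame of tray between -0.006 and 0.006 m and angle between the x axis of box_1 and the x axis of tray, either way round below 0.08 rad and angle between box_1's own z axis and vertical below 0.06 rad and height (world z) of each of box_1, box_2, box_3 below 0.006 m and contact force between box_1 and tray_floor above 3 N and horizontal distance between each of box_2, box_3 and tray above 0.13 m and angle between each of box_2, box_3's own z axis and vertical below 0.1 rad) or (x of box_2 in the frame of tray between -0.004 and 0.004 m and y of box_2 in the frame of tray between -0.006 and 0.006 m and angle between the x axis of box_2 and the x axis of tray, either way round below 0.08 rad and angle between box_2's own z axis and vertical below 0.06 rad and height (world z) of each of box_2, box_1, box_3 below 0.006 m and contact force between box_2 and tray_floor above 3 N and horizontal distance between each of box_1, box_3 and tray above 0.13 m and angle between each of box_1, box_3's own z axis and vertical below 0.1 rad) or (x of box_3 in the frame of tray between -0.004 and 0.004 m and y of box_3 in the frame of tray between -0.006 and 0.006 m and angle between the x axis of box_3 and the x axis of tray, either way round below 0.08 rad and angle between box_3's own z axis and vertical below 0.06 rad and height (world z) of each of box_3, box_1, box_2 below 0.006 m and contact force between box_3 and tray_floor above 3 N and horizontal distance between each of box_1, box_2 and tray above 0.13 m and angle between each of box_1, box_2's own z axis and vertical below 0.1 rad)) and value of joint bar below 0.08 rad and linear speed of each of box_1, box_2, box_3 below 0.01 m/s).
It fails at once if the fingers push a vial box with more than 60 N (not gently) (contact force between the fingers and box_1 above 60 N or contact force between the fingers and box_2 above 60 N or contact force between the fingers and box_3 above 60 N).
It fails at once if a vial box is tipped by more than 0.35 rad (angle between any of box_1, box_2, box_3's own z axis and vertical above 0.35 rad).
It fails at once if another thing on the bench is moved by more than 30 mm (distance of any of amber_bottle, tape_roll, marker, beaker, tip_box, forceps from where it was at the start of the episode above 0.03 m).
It also fails if it takes over 72 s, if anything falls off the work surface, if the arm or the gripper's body presses on something with over 40 N, if the wrist force passes 120 N, or if a joint passes its speed limit or range.

## Working session

There is one attempt and no reset: what is moved stays moved. The work goes in short steps, Python scripts to look and compute and a tool call to move; the robot and the scene stay as the last step left them, time stands still between calls to the robot, and variables do not carry over. Pictures are saved under pics/ and viewed, about 8 in all and at most 12, crops included, and the job is handed in when it is done.

Besides the shell and the picture viewer there is one more tool, called after ">>>" by a JSON object that holds its "name" and its "arguments", one argument or row to a line. carry_out: Moves the arm, as the interface text tells. Its arguments: {"type":"object","properties":{"targets":{"type":"array","items":{"type":"array","items":{"type":"number"}}}},"required":["targets"]}

```bash
mkdir -p pics; cat > h.py <<'E'
import numpy as np, cv2, pickle
from bench import robot
def snap(n,f):
    s=robot.snapshot(n); cv2.imwrite('pics/'+f+'.png',s['image'][:,:,::-1]); pickle.dump(s,open(f+'.pkl','wb')); return s
def ray(s,u,v,z):
    K=s['camera_matrix'];P=s['pose']
    d=P[:3,:3]@np.array([(u-K[0,2])/K[0,0],-(v-K[1,2])/K[1,1],-1]); o=P[:3,3]
    return (o+d*(z-o[2])/d[2])[:2]
def proj(s,p):
    K=s['camera_matrix'];P=s['pose']; c=P[:3,:3].T@(np.array(p)-P[:3,3]); 
    return np.array([K[0,2]+K[0,0]*c[0]/-c[2],K[1,2]-K[1,1]*c[1]/-c[2]])
E
python3 - <<'E'
from h import *
np.set_printoptions(precision=4,suppress=True)
for n in('top','side'):
    s=snap(n,n+'1'); print(n,s['camera_matrix'],s['pose'])
print(robot.get_obs())
E
```

```text
top [[404.3938   0.     323.1251]
 [  0.     404.3938 195.9054]
 [  0.       0.       1.    ]] [[ 0.0184  0.989  -0.147   0.4516]
 [-0.9998  0.0185 -0.0004  0.0243]
 [ 0.0023  0.147   0.9891  1.0571]
 [ 0.      0.      0.      1.    ]]
side [[398.0557   0.     321.2101]
 [  0.     398.0557 202.772 ]
 [  0.       0.       1.    ]] [[-0.8175  0.414  -0.4003  0.2091]
 [-0.5756 -0.6092  0.5455  0.5449]
 [-0.018   0.6764  0.7363  0.7569]
 [ 0.      0.      0.      1.    ]]
{'time': 0.1, 'joint_positions': array([-1.3451,  0.0879,  1.3721, -0.    ,  1.6836, -0.1031]), 'qvel': array([-0.0006, -0.0009, -0.0044,  0.0005,  0.0002,  0.0012]), 'joint_torque': array([  0.0024, -34.1253, -30.3301,   0.072 ,   0.0305,  -0.0001]), 'tool_pos': array([ 0.1775, -0.5201,  0.2044]), 'ee_rot': array([-1.6738,  1.5688,  1.7966]), 'wrist_force': array([-0.047 , -0.1598,  0.4279]), 'wrist_torque': array([-0.0096,  0.0519, -0.0347]), 'width': 0.093987158409814}
```

View pics/top1.png

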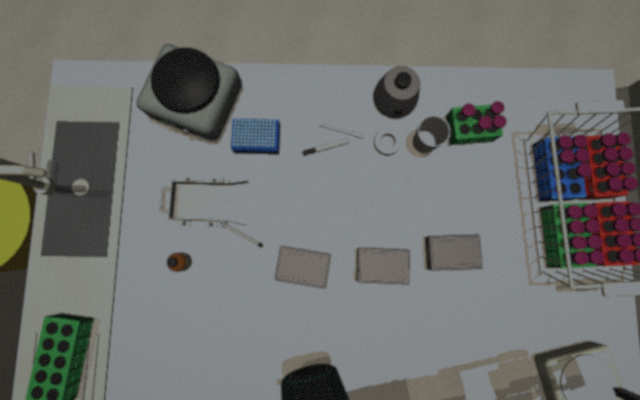

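View pics/side1.png

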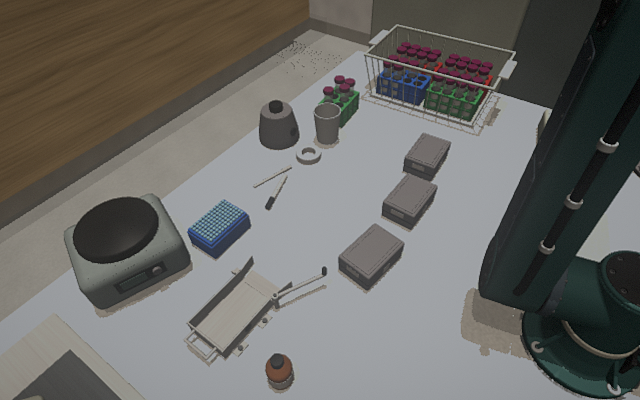

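Top view: the tray is at about (205,202) with its mouth to the right (world -y) and the bar out to (262,245). Boxes 1, 2 and 3 are at (303,267), (384,265) and (454,252), and the amber bottle is at (178,262). Next I'll fit the boxes and look closer at the tray.

```bash
cat >> h.py <<'E'
from scipy.optimize import minimize
def corners(x,y,a,z=(0,.055),h=(.064,.043)):
    c,n=np.cos(a),np.sin(a)
    return [(x+c*i*h[0]-n*j*h[1],y+n*i*h[0]+c*j*h[1],k) for k in z for i,j in((1,1),(1,-1),(-1,-1),(-1,1))]
def fitbox(s,x,y,a,win=.1,lo=0):
    S=8
    g=cv2.cvtColor(s['image'],cv2.COLOR_RGB2GRAY)
    p=proj(s,(x,y,.05)); u0,v0=(p-45).astype(int); g=cv2.resize(g[v0:v0+90,u0:u0+90],None,fx=S,fy=S,interpolation=cv2.INTER_CUBIC)
    t,m=cv2.threshold(g,0,1,cv2.THRESH_BINARY_INV+cv2.THRESH_OTSU)
    n,l,st,cc=cv2.connectedComponentsWithStats(m); q=l[360-40:360+40,360-40:360+40]; k=np.bincount(q[q>0]).argmax(); m=(l==k).astype(np.uint8)
    def cost(v):
        P=np.array([proj(s,c) for c in corners(v[0],v[1],v[2])]); P=((P+.5-[u0,v0])*S-.5)
        r=np.zeros_like(m); cv2.fillConvexPoly(r,cv2.convexHull(P.astype(np.float32)).round().astype(np.int32),1)
        return (r^m).sum()/m.sum()
    r=min((minimize(cost,[x,y,a+da],method='Nelder-Mead',options=dict(initial_simplex=[[x,y,a+da],[x+.02,y,a+da],[x,y+.02,a+da],[x,y,a+da+.15]],xatol=1e-4,fatol=1e-4)) for da in(-.1,0,.1)),key=lambda r:r.fun)
    return r.x,r.fun
E
python3 - <<'E'
from h import *
np.set_printoptions(precision=4,suppress=True)
t=pickle.load(open('top1.pkl','rb')); sd=pickle.load(open('side1.pkl','rb'))
for u,v in((303,267),(384,265),(454,252)):
    x,y=ray(t,u,v,.05); print(x,y,fitbox(t,x,y,np.pi/2),fitbox(sd,x,y,np.pi/2))
im=t['image'][165:295,150:310,::-1]; im=cv2.resize(im,None,fx=5,fy=5,interpolation=cv2.INTER_CUBIC); cv2.imwrite('pics/c1.png',im[:600])
E
```

```text
0.424048628574373 0.07086935159423662 (array([0.4252, 0.0716, 1.4286]), np.float64(0.03514302860572115)) (array([0.4224, 0.0731, 1.4545]), np.float64(0.05134378368245935))
0.43253470153739887 -0.12791315968909034 (array([ 0.4318, -0.1247,  1.5418]), np.float64(0.034293018253238355)) (array([ 0.4297, -0.1276,  1.5585]), np.float64(0.37897417314861237))
0.4673572039495812 -0.3008791351475331 (array([ 0.4677, -0.302 ,  1.6197]), np.float64(0.017974949077311283)) (array([ 0.4637, -0.2959,  1.6511]), np.float64(0.28951189463494764))
```

View pics/c1.png

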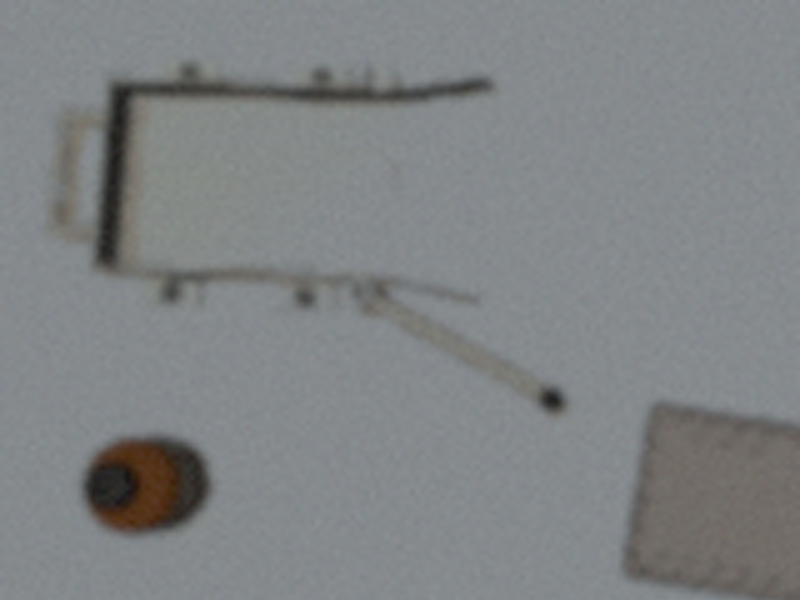

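```bash
cat > tray.py <<'E'
from h import *
from scipy.optimize import least_squares
np.set_printoptions(precision=4,suppress=True)
t=pickle.load(open('top1.pkl','rb'))
obs=[((.064,-.040,.002),(134,115)),((.064,.040,.002),(124,255)),((-.127,-.056,.034),(491,84)),((-.127,.056,.034),(478,299)),((-.074,.058,.042),(370,293)),((-.078,-.047,.034),(395,94)),((.064,-.047,.036),(115,87)),((.064,.047,.036),(100,264))]
def T(v,p): c,s=np.cos(v[2]),np.sin(v[2]); return (v[0]+c*p[0]-s*p[1],v[1]+s*p[0]+c*p[1],p[2])
f=lambda v:np.concatenate([proj(t,T(v,p))-(np.array(q)/5+[150,165]-.4) for p,q in obs])
r=least_squares(f,[.57,.3,1.5],x_scale=[.01,.01,.1],loss='soft_l1')
E
python3 - <<'E'
from tray import *
print(r.x); print(f(r.x).reshape(-1,2))
g=ray(t,552/5+150-.4,399/5+165-.4,.066); v=r.x; c,s=np.cos(v[2]),np.sin(v[2]); R=np.array([[c,-s],[s,c]])
tl=lambda p:R.T@(np.array(p)-v[:2])
G=tl(g); d=G-[-.074,.058]; print('grip',g,G,np.hypot(*d),'angle',np.arctan2(-d[0],-d[1]))
im=cv2.imread('pics/c1.png'); P=lambda p:tuple(int(k) for k in ((proj(t,T(v,p))-[150,165]+.4)*5).round())
for a,b in [((-.078,-.047,.034),(.064,-.047,.034)),((.064,-.047,.002),(-.078,-.047,.002)),((.064,-.047,.036),(.064,.047,.036)),((.064,-.047,.002),(.064,.047,.002)),((-.078,.047,.034),(.064,.047,.034)),((-.078,.047,.034),(-.127,.056,.034)),((-.078,-.047,.034),(-.127,-.056,.034)),((-.078,-.047,.002),(-.127,-.056,.0))]: cv2.line(im,P(a),P(b),(0,0,255),1)
cv2.circle(im,P((-.074,.058,.042)),4,(255,0,0))
cv2.imwrite('pics/c2.png',im)
for b in((.4252,.0716,1.4286),(.4318,-.1247,1.5418),(.4677,-.302,1.6197)): print(tl(b[:2]),b[2]-v[2])
for u,vv,z in((178,262,.08),(304,152,.01),(389,143,.01),(432,133,.1)): p=ray(t,u,vv,z); print('by',p,tl(p))
E
```

```text
[0.5855 0.3474 1.556 ]
[[ 0.9041 -1.1437]
 [ 0.2665  0.9864]
 [-0.1929 -0.7286]
 [-0.2789 -0.2173]
 [-0.4198  0.8254]
 [-0.2657  0.0846]
 [ 0.2409 -0.4888]
 [-0.0236  0.6468]]
grip [0.4767 0.1761] [-0.1729  0.1062] 0.11001576750675447 angle 2.024460685868804
[-0.2782  0.1562] -0.1273521324204474
[-0.4744  0.1467] -0.014152132420447439
[-0.6511  0.1082] 0.06374786757955242
by [0.4311 0.3676] [0.0178 0.1546]
by [0.7243 0.0778] [-0.2675 -0.1428]
by [ 0.7534 -0.1485] [-0.4934 -0.1752]
by [ 0.7547 -0.2392] [-0.5841 -0.1779]
```

View pics/c2.png

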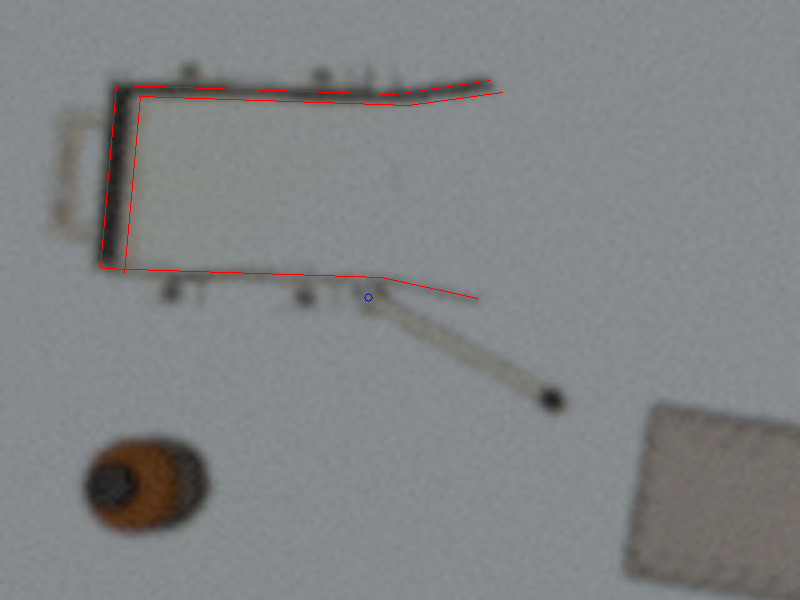

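The overlay matches the tray to about 2 mm: pose (0.5855, 0.3474), yaw 1.556, bar at 2.02 rad. I'll nudge from the robot's side with the fingers open, starting with box 3.

>>> {"name": "carry_out", "arguments": {
  "targets": [
    [0,0,0,0,6.57],
    [0,0,0,0,6.57],
    [0,0,0,0,6.57],
    [0,0,-2.22,-1.69,0],
    [0,0,-2.22,-1.69,0],
    [0,0,-2.22,-1.69,0],
    [0,0,-2.22,-1.69,0],
    [0,0,-2.22,-1.69,0],
    [0,0,-2.22,-1.69,0],
    [0,0,-2.22,-1.69,0],
    [0,0,-2.22,-1.69,0],
    [0,0,-2.22,-1.69,0],
    [0,0,-2.22,-1.69,0],
    [0,3.6,0,0,0],
    [0,3.6,0,0,0],
    [0,3.6,0,0,0],
    [0,3.6,0,0,0],
    [0,3.6,0,0,0],
    [0,0,0,0,0]
  ]
}}

```text
time: 2.0
tool_pos: [0.3463, -0.2972, 0.0198]
ee_rot: [-0.811, 1.558, 2.315]
wrist_force: [-0.1, 0.3, -0.5]
width: 0.094
```

```bash
cat >> h.py <<'E'
V=np.array([.5855,.3474]); YAW=1.556
def tl(p): c,s=np.cos(YAW),np.sin(YAW); return np.array([[c,s],[-s,c]])@(np.array(p)[:2]-V)
def tw(p): c,s=np.cos(YAW),np.sin(YAW); return V+np.array([[c,-s],[s,c]])@np.array(p)
def where(*targets,tray=False):
    o=robot.get_obs(); e=o['ee_rot']; a=np.pi/2-e[0]+e[2]; p=o['tool_pos']
    print('t%.2f'%o['time'],'tcp',p.round(4),'tray',tl(p).round(4),'ydeg %.2f (tray yaw %.2f)'%((np.degrees(a)+180)%360-180,np.degrees(YAW)),'F',o['wrist_force'].round(2),'w %.4f'%o['width'],'j6 %.2f'%o['joint_positions'][5])
    for g in targets:
        g=np.array(g,float)
        if tray: g[:2]=tw(g[:2])
        d=(g-p)*100; print('->',g.round(4),'tx %.2f ty %.2f tz %.2f'%(-d[2],d[0]*np.cos(a)+d[1]*np.sin(a),d[0]*np.sin(a)-d[1]*np.cos(a)))
E
python3 -c "
from h import *
where((.415,-.302,.025))"
```

```text
t2.00 tcp [ 0.3463 -0.2972  0.0198] tray [-0.6481  0.2296] ydeg -90.87 (tray yaw 89.15) F [-0.09  0.32 -0.47] w 0.0940 j6 0.75
-> [ 0.415 -0.302  0.025] tx -0.52 ty 0.38 tz -6.87
```

>>> {"name": "carry_out", "arguments": {
  "targets": [
    [0,-0.5,0.4,-2,0],
    [0,0,0,-2,0],
    [0,0,0,-1.5,0],
    [0,0,0,-0.6,0],
    [0,0,0,-0.5,0],
    [0,0,0,-0.5,0]
  ]
}}

```text
time: 2.6
tool_pos: [0.4206, -0.3062, 0.0307]
ee_rot: [0.042, 1.57, -3.115]
wrist_force: [-1.7, 0.6, 1.5]
width: 0.094
```

>>> {"name": "carry_out", "arguments": {
  "targets": [
    [0,0,0,-0.5,0],
    [0,0,0,-0.4,0],
    [0,0,0,-0.3,0]
  ]
}}

```text
time: 2.9
tool_pos: [0.4329, -0.3065, 0.0305]
ee_rot: [0.579, 1.571, -2.578]
wrist_force: [-1.3, -0.3, 0.8]
width: 0.0937
```

>>> {"name": "carry_out", "arguments": {
  "targets": [
    [0,0,0,-0.3,0],
    [0,0,0,-0.3,0]
  ]
}}

```text
time: 3.1
tool_pos: [0.439, -0.3066, 0.0305]
ee_rot: [0.671, 1.571, -2.486]
wrist_force: [-1.4, 0.8, 1.0]
width: 0.0942
```

>>> {"name": "carry_out", "arguments": {
  "targets": [
    [0,0,0,-0.3,0],
    [0,0,0,-0.3,0]
  ]
}}

```text
time: 3.3
tool_pos: [0.4451, -0.3066, 0.0305]
ee_rot: [0.962, 1.571, -2.195]
wrist_force: [-1.4, -0.4, 1.1]
width: 0.0942
```

Box 3 drags with about 1.3 N, so it's empty. Box 2 next.

>>> {"name": "carry_out", "arguments": {
  "targets": [
    [0,0,0,3,0],
    [0,0,0,4,0],
    [0,0,0,3.5,0],
    [0,0,-3,0,0],
    [0,0,-4,0,0],
    [0,0,-4,0,0],
    [0,0,-4,0,0],
    [0,0,-3,0,0],
    [0,0,0,0,0]
  ]
}}

```text
time: 4.2
tool_pos: [0.3427, -0.1221, 0.0303]
ee_rot: [-2.209, 1.569, 0.922]
wrist_force: [-0.3, 0.3, -0.5]
width: 0.0938
```

>>> {"name": "carry_out", "arguments": {
  "targets": [
    [0,0,0,-1.5,0],
    [0,0,0,-1.5,0],
    [0,0,0,-0.6,0],
    [0,0,0,-0.5,0],
    [0,0,0,-0.5,0],
    [0,0,0,-0.5,0]
  ]
}}

```text
time: 4.8
tool_pos: [0.3936, -0.126, 0.0303]
ee_rot: [-0.088, 1.57, 3.038]
wrist_force: [-1.8, 0.3, 1.3]
width: 0.094
```

>>> {"name": "carry_out", "arguments": {
  "targets": [
    [0,0,0,-0.3,0],
    [0,0,0,-0.3,0]
  ]
}}

```text
time: 5.0
tool_pos: [0.3997, -0.1259, 0.0303]
ee_rot: [-0.183, 1.571, 2.944]
wrist_force: [-0.7, 0.3, 0.4]
width: 0.0943
```

>>> {"name": "carry_out", "arguments": {
  "targets": [
    [0,0,0,-0.3,0],
    [0,0,0,-0.3,0]
  ]
}}

```text
time: 5.2
tool_pos: [0.4058, -0.1259, 0.0304]
ee_rot: [-0.352, 1.571, 2.775]
wrist_force: [-0.8, 0.9, 0.2]
width: 0.0938
```

Box 2 drags with about 0.8 N, so it's empty too. Box 1 should be the full one; I'll check that while starting to slide it sideways.

>>> {"name": "carry_out", "arguments": {
  "targets": [
    [0,0,0,3,0],
    [0,0,0,3,0],
    [0,0,0,2,0],
    [0,0,-3,0,0],
    [0,0,-4,0,0],
    [0,0,-4,0,0],
    [0,0,-4,0,0],
    [0,0,-4.5,0,0],
    [0,0,0,0,0]
  ]
}}

```text
time: 6.1
tool_pos: [0.3285, 0.0752, 0.0309]
ee_rot: [-2.103, 1.568, 1.034]
wrist_force: [0.7, -0.4, -1.4]
width: 0.0938
```

>>> {"name": "carry_out", "arguments": {
  "targets": [
    [0,0,0,-1.5,0],
    [0,0,0,-1,0],
    [0,0,0,-1,0],
    [0,0,0,-1,0],
    [0,0,0,-0.5,0]
  ]
}}

```text
time: 6.6
tool_pos: [0.3787, 0.0682, 0.0301]
ee_rot: [0.466, 1.568, -2.693]
wrist_force: [-3.8, -2.6, 0.9]
width: 0.094
```

>>> {"name": "carry_out", "arguments": {
  "targets": [
    [0,0,0,-0.3,0],
    [0,0,0,-0.3,0],
    [0,0,0,-0.3,0]
  ]
}}

```text
time: 6.9
tool_pos: [0.3869, 0.0694, 0.03]
ee_rot: [-0.206, 1.569, 2.92]
wrist_force: [-3.3, -0.3, 0.4]
width: 0.0941
```

>>> {"name": "carry_out", "arguments": {
  "targets": [
    [0,0,0,-0.5,0],
    [0,0,0,-0.5,0],
    [0,0,0,-0.5,0],
    [0,0,0,-0.5,0]
  ]
}}

```text
time: 7.3
tool_pos: [0.4079, 0.0692, 0.0301]
ee_rot: [-0.683, 1.57, 2.444]
wrist_force: [-2.5, -0.1, -1.8]
width: 0.0941
```

```bash
python3 -c "
from h import *
s=snap('top','top2'); print(fitbox(s,.44,.07,np.pi/2))
where()"
```

```text
(array([0.37830314, 0.10935915, 1.57554726]), np.float64(0.47608253222363783))
t7.35 tcp [0.4089 0.0691 0.0305] tray [-0.2809  0.1724] ydeg -90.87 (tray yaw 89.15) F [-1.89 -0.58 -0.97] w 0.0941 j6 1.62
```

View pics/top2.png

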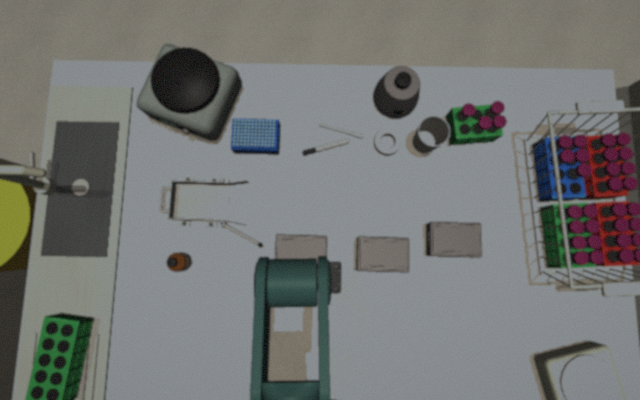

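Box 1 drags with about 3 N against roughly 1 N for the others, so it's the full one. I'll keep sliding it toward the tray's centre line.

>>> {"name": "carry_out", "arguments": {
  "targets": [
    [0,0,0,-0.6,0],
    [0,0,0,-1,0],
    [0,0,0,-1,0],
    [0,0,0,-1,0],
    [0,0,0,-1,0],
    [0,0,0,-1,0]
  ]
}}

```text
time: 7.95
tool_pos: [0.4645, 0.0681, 0.0305]
ee_rot: [0.001, 1.571, 3.127]
wrist_force: [-4.0, 0.5, 0.5]
width: 0.094
```

>>> {"name": "carry_out", "arguments": {
  "targets": [
    [0,0,0,-1,0],
    [0,0,0,-1,0],
    [0,0,0,-1,0],
    [0,0,0,-1,0],
    [0,0,0,-1,0],
    [0,0,0,-0.5,0]
  ]
}}

```text
time: 8.55
tool_pos: [0.5197, 0.0672, 0.0306]
ee_rot: [2.911, 1.57, -0.246]
wrist_force: [-4.6, 0.2, 2.5]
width: 0.0942
```

>>> {"name": "carry_out", "arguments": {
  "targets": [
    [0,0,0,-0.3,0],
    [0,0,0,-0.3,0]
  ]
}}

```text
time: 8.75
tool_pos: [0.5245, 0.0672, 0.0306]
ee_rot: [0.162, 1.57, -2.995]
wrist_force: [-5.5, -0.4, 1.9]
width: 0.0939
```

>>> {"name": "carry_out", "arguments": {
  "targets": [
    [0,0,0,2,0],
    [0,0,0,4,0],
    [0,0,0,4,0],
    [0,0,0,4,0],
    [0,0,0,4,0],
    [0,-3,0,0,0],
    [0,-4,0,0,0],
    [0,-4,0,0,0],
    [0,0,0,0,0]
  ]
}}

```text
time: 9.65
tool_pos: [0.3499, 0.0701, 0.1475]
ee_rot: [-3.105, 1.553, 0.022]
wrist_force: [-0.3, -0.1, 0.2]
width: 0.0939
```

```bash
python3 -c "
from h import *
s=snap('top','top3'); r=fitbox(s,*tw((-.28,0)),YAW); print(r,tl(r[0]),r[0][2]-YAW)
where()"
```

```text
(array([0.57753173, 0.07591038, 1.56199261]), np.float64(0.025125960188320806)) [-0.27157779  0.00395049] 0.005992607565559194
t9.70 tcp [0.3482 0.07   0.1446] tray [-0.2809  0.2331] ydeg -90.88 (tray yaw 89.15) F [ 0.03 -0.8  -0.36] w 0.0938 j6 1.62
```

View pics/top3.png

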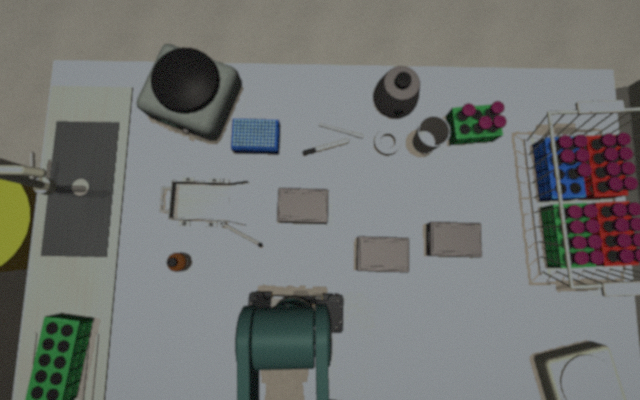

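Box 1 sits at tray (-0.272, 0.004) with a yaw error of 0.006 rad. The drag of 4 to 5.5 N confirms it's full. I'll turn the tool and go behind it.

>>> {"name": "carry_out", "arguments": {
  "targets": [
    [0.45,0,0,0,-8.2],
    [0.45,0,0,0,-8.2],
    [0.45,0,0,0,-8.2],
    [0.45,0,0,0,-8.2],
    [0.45,0,0,0,-8.2],
    [0.45,0,0,0,-8.2],
    [0.45,0,0,0,-8.2],
    [0.45,0,0,0,-8.2],
    [0.45,0,0,0,-8.2],
    [0.45,0,0,0,-8.1],
    [0.45,0,0,0,-8.1],
    [0.45,0,0,0,0]
  ]
}}

```text
time: 10.9
tool_pos: [0.3447, 0.0699, 0.1394]
ee_rot: [-0.397, 1.571, -1.984]
wrist_force: [0.3, -0.4, -0.1]
width: 0.0514
```

```bash
python3 -c "
from h import *
where((-.385,.001,.14),(-.385,.001,.025),tray=True)"
```

```text
t10.90 tcp [0.3447 0.0699 0.1394] tray [-0.281   0.2367] ydeg -0.90 (tray yaw 89.15) F [ 0.31 -0.41 -0.1 ] w 0.0514 j6 0.05
-> [ 0.5788 -0.0375  0.14  ] tx -0.06 ty 23.58 tz 10.38
-> [ 0.5788 -0.0375  0.025 ] tx 11.44 ty 23.58 tz 10.38
```

>>> {"name": "carry_out", "arguments": {
  "targets": [
    [0.45,0,2.36,1.04,0],
    [0.45,0,2.36,1.04,0],
    [0.45,0,2.36,1.04,0],
    [0.45,0,2.36,1.04,0],
    [0.45,0,2.36,1.04,0],
    [0.45,0,2.36,1.04,0],
    [0.45,0,2.36,1.04,0],
    [0.45,0,2.36,1.04,0],
    [0.45,0,2.36,1.04,0],
    [0.45,0,2.36,1.04,0],
    [0.45,0,0,0,0],
    [0.45,3,0,0,0],
    [0.45,4,0,0,0],
    [0.45,3.4,0,0,0],
    [0.45,1,0,0,0],
    [0.45,0,0,0,0]
  ]
}}

```text
time: 12.5
tool_pos: [0.577, -0.0371, 0.0244]
ee_rot: [-1.711, 1.566, 2.985]
wrist_force: [-0.5, 0.3, 0.4]
width: 0.0516
```

```bash
python3 -c "
from h import *
where((-.075,.000,.025),tray=True)"
```

```text
t12.50 tcp [ 0.577  -0.0371  0.0244] tray [-0.3845  0.0028] ydeg -0.92 (tray yaw 89.15) F [-0.47  0.34  0.42] w 0.0516 j6 -0.15
-> [0.5844 0.2724 0.025 ] tx -0.06 ty 0.24 tz -30.95
```

>>> {"name": "carry_out", "arguments": {
  "targets": [
    [0.45,0,0,-1.5,0],
    [0.45,0,0,-1.2,0],
    [0.45,0,0,-0.8,0],
    [0.45,0,0,-0.6,0],
    [0.45,0,0,-0.8,0],
    [0.45,0,0,-1,0],
    [0.45,0,0,-1,0],
    [0.45,0,0,-1,0],
    [0.45,0,0,-1,0],
    [0.45,0,0,-1,0],
    [0.45,0,0,-1,0],
    [0.45,0,0,-1,0],
    [0.45,0,0,-1,0],
    [0.45,0,0,-1,0],
    [0.45,0,0,-1,0],
    [0.45,0,0,-0.5,0],
    [0.45,0,0,0,0]
  ]
}}

```text
time: 14.2
tool_pos: [0.5828, 0.1158, 0.0284]
ee_rot: [1.004, 1.566, -0.581]
wrist_force: [1.4, -4.2, 2.7]
width: 0.0515
```

```bash
python3 -c "
from h import *
where((-.075,.000,.025),tray=True)
s=snap('top','top4');snap('side','side4')
for a,z in (('top4',0),): cv2.imwrite('pics/c4.png',cv2.resize(s['image'][150:270,150:350,::-1],None,fx=4,fy=4,interpolation=cv2.INTER_CUBIC))
"
```

```text
t14.20 tcp [0.5828 0.1158 0.0284] tray [-0.2316 -0.0007] ydeg -0.85 (tray yaw 89.15) F [ 1.37 -4.21  2.72] w 0.0515 j6 0.12
-> [0.5844 0.2724 0.025 ] tx 0.34 ty -0.07 tz -15.66
```

View pics/c4.png

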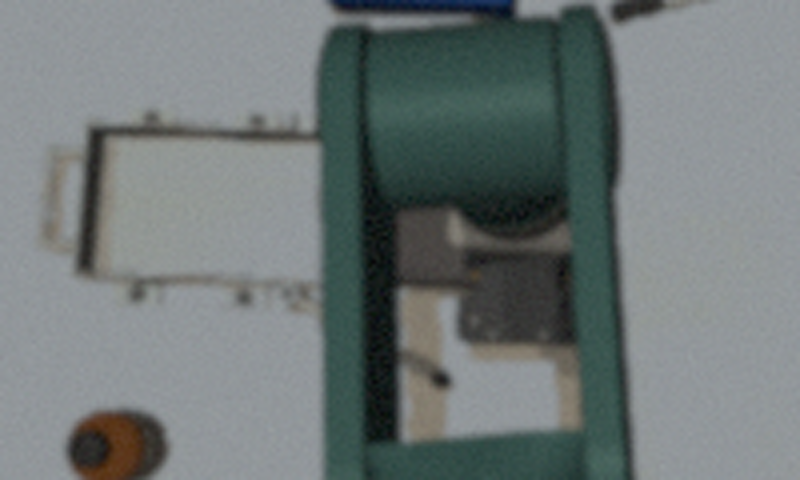

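The arm hides the box here. The bar grip is unchanged at (261,244), and the force is normal at 4 N. I'll go on slowly, checking the force.

>>> {"name": "carry_out", "arguments": {
  "targets": [
    [0.45,0,0,-0.6,0],
    [0.45,0,0,-0.6,0],
    [0.45,0,0,-0.6,0],
    [0.45,0,0,-0.6,0]
  ]
}}

```text
time: 14.7
tool_pos: [0.5835, 0.1384, 0.0276]
ee_rot: [0.881, 1.565, -0.707]
wrist_force: [2.9, -7.1, 3.5]
width: 0.0517
```

>>> {"name": "carry_out", "arguments": {
  "targets": [
    [0.45,0,0,-0.6,0],
    [0.45,0,0,-0.6,0],
    [0.45,0,0,-0.6,0],
    [0.45,0,0,-0.6,0]
  ]
}}

```text
time: 15.1
tool_pos: [0.584, 0.1623, 0.0276]
ee_rot: [0.892, 1.565, -0.696]
wrist_force: [2.6, -7.9, 2.8]
width: 0.0518
```

>>> {"name": "carry_out", "arguments": {
  "targets": [
    [0.45,0,0,-0.6,0],
    [0.45,0,0,-0.6,0],
    [0.45,0,0,-0.6,0],
    [0.45,0,0,-0.6,0]
  ]
}}

```text
time: 15.5
tool_pos: [0.5846, 0.1861, 0.0278]
ee_rot: [0.863, 1.565, -0.725]
wrist_force: [2.3, -8.4, 5.1]
width: 0.0513
```

```bash
python3 -c "
from h import *
where((-.075,.000,.025),tray=True)
s=snap('side','side5');cv2.imwrite('pics/c5.png',cv2.resize(s['image'][200:380,160:360,::-1],None,fx=3.3,fy=3.3,interpolation=cv2.INTER_CUBIC))
"
```

```text
t15.50 tcp [0.5846 0.1861 0.0278] tray [-0.1613 -0.0014] ydeg -0.97 (tray yaw 89.15) F [ 2.31 -8.43  5.08] w 0.0513 j6 0.24
-> [0.5844 0.2724 0.025 ] tx 0.28 ty -0.16 tz -8.63
```

View pics/c5.png

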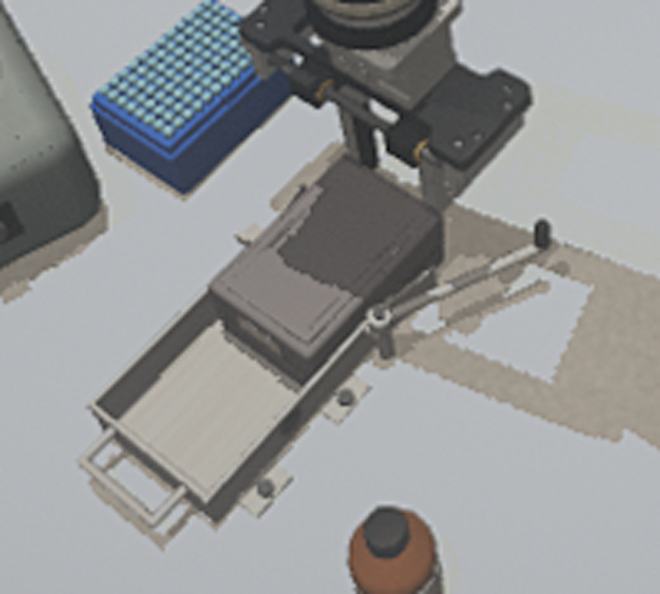

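The box is between the walls and straight, with its front edge about level with crop (300,375). Pushing on.

>>> {"name": "carry_out", "arguments": {
  "targets": [
    [0.45,0,0,-0.7,0],
    [0.45,0,0,-0.7,0],
    [0.45,0,0,-0.7,0],
    [0.45,0,0,-0.7,0],
    [0.45,0,0,-0.7,0]
  ]
}}

```text
time: 16.05
tool_pos: [0.5847, 0.2214, 0.0277]
ee_rot: [0.809, 1.566, -0.779]
wrist_force: [2.7, -8.1, 4.7]
width: 0.0515
```

>>> {"name": "carry_out", "arguments": {
  "targets": [
    [0.45,0,0,-0.7,0],
    [0.45,0,0,-0.7,0],
    [0.45,0,0,-0.7,0],
    [0.45,0,0,-0.7,0],
    [0.45,0,0,-0.7,0]
  ]
}}

```text
time: 16.55
tool_pos: [0.5853, 0.2563, 0.0276]
ee_rot: [0.792, 1.566, -0.796]
wrist_force: [2.9, -7.6, 4.0]
width: 0.0516
```

>>> {"name": "carry_out", "arguments": {
  "targets": [
    [0.45,0,0,-0.3,0],
    [0.45,0,0,-0.3,0]
  ]
}}

```text
time: 16.75
tool_pos: [0.5848, 0.2627, 0.0271]
ee_rot: [0.731, 1.567, -0.856]
wrist_force: [2.8, -7.3, 5.5]
width: 0.0521
```

>>> {"name": "carry_out", "arguments": {
  "targets": [
    [0.45,0,0,-0.3,0],
    [0.45,0,0,-0.3,0]
  ]
}}

```text
time: 16.95
tool_pos: [0.5849, 0.2684, 0.0271]
ee_rot: [0.639, 1.567, -0.949]
wrist_force: [2.9, -7.5, 3.8]
width: 0.0519
```

```bash
python3 -c "
from h import *
where((-.072,.000,.025),tray=True)"
```

```text
t16.95 tcp [0.5849 0.2684 0.0271] tray [-0.079  -0.0006] ydeg -0.96 (tray yaw 89.15) F [ 2.92 -7.49  3.82] w 0.0519 j6 0.36
-> [0.5844 0.2754 0.025 ] tx 0.21 ty -0.06 tz -0.70
```

>>> {"name": "carry_out", "arguments": {
  "targets": [
    [0.45,0,0,-0.2,0],
    [0.45,0,0,-0.2,0]
  ]
}}

```text
time: 17.15
tool_pos: [0.585, 0.2723, 0.0271]
ee_rot: [0.632, 1.567, -0.956]
wrist_force: [2.1, -6.4, 3.1]
width: 0.0515
```

>>> {"name": "carry_out", "arguments": {
  "targets": [
    [0.45,0,0,-0.2,0],
    [0.45,0,0,0,0]
  ]
}}

```text
time: 17.35
tool_pos: [0.585, 0.2738, 0.0271]
ee_rot: [0.477, 1.566, -1.11]
wrist_force: [1.5, -8.1, 4.0]
width: 0.0519
```

>>> {"name": "carry_out", "arguments": {
  "targets": [
    [0.45,0,0,-0.2,0],
    [0.45,0,0,0,0]
  ]
}}

```text
time: 17.55
tool_pos: [0.585, 0.2739, 0.0272]
ee_rot: [0.227, 1.563, -1.361]
wrist_force: [1.1, -12.1, 5.5]
width: 0.0517
```

It has stopped against the wall: the force is rising with no motion. One small extra press, then retreat and look.

>>> {"name": "carry_out", "arguments": {
  "targets": [
    [0.45,0,0,-0.3,0],
    [0.45,0,0,0,0]
  ]
}}

```text
time: 17.75
tool_pos: [0.585, 0.274, 0.0272]
ee_rot: [0.073, 1.557, -1.515]
wrist_force: [-0.8, -19.0, 6.0]
width: 0.0514
```

>>> {"name": "carry_out", "arguments": {
  "targets": [
    [0.45,0,0,1.5,0],
    [0.45,0,0,3,0],
    [0.45,0,0,4,0],
    [0.45,0,0,4,0],
    [0.45,0,0,4,0],
    [0.45,-4,0,0,0],
    [0.45,-4,0,0,0],
    [1,-4,0,0,0],
    [1,0,0,4,0],
    [1,0,0,4,0],
    [1,0,0,4,0],
    [1,0,0,0,0]
  ]
}}

```text
time: 18.95
tool_pos: [0.579, -0.0068, 0.1458]
ee_rot: [-1.846, 1.57, 2.847]
wrist_force: [-0.1, 0.4, 0.2]
width: 0.0152
```

```bash
python3 -c "
from h import *
where()
s=snap('top','top6')
im=s['image'][150:300,140:340,::-1]; cv2.imwrite('pics/c6.png',cv2.resize(im,None,fx=4,fy=4,interpolation=cv2.INTER_CUBIC))"
```

```text
t18.95 tcp [ 0.579  -0.0068  0.1458] tray [-0.3543  0.0012] ydeg -1.16 (tray yaw 89.15) F [-0.09  0.38  0.19] w 0.0152 j6 -0.09
```

View pics/c6.png

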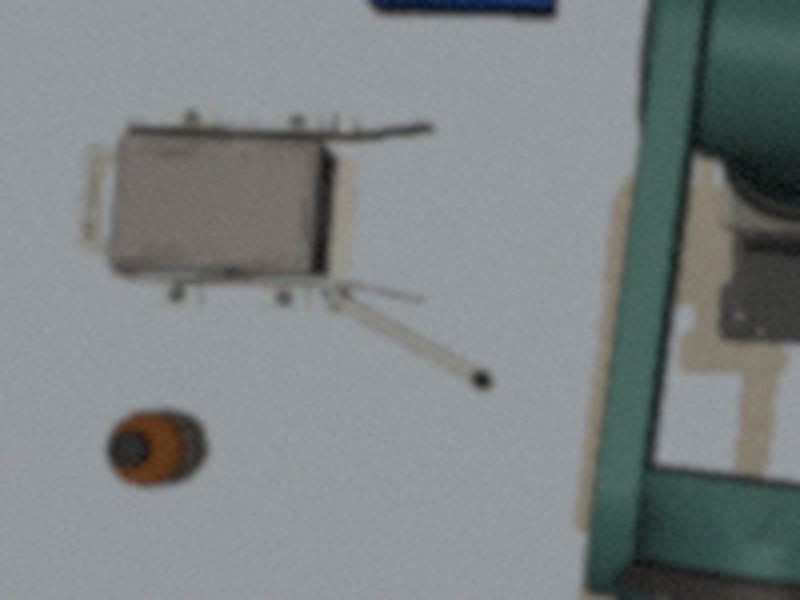

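Box 1 is home: it fills the tray to the end wall, with its rear edge at crop (325,210). The bar is still out, grip at (482,380). Now I'll plan the bar sweep.

```bash
python3 -c "
from h import *
where((-.138,.132,.146),tray=True)
r=.085
def P(a):
    n=np.array([-np.cos(a),np.sin(a)]); d=.008*abs(n[0])+.0125*abs(n[1])+.003
    return np.array([-.074,.058])+r*np.array([-np.sin(a),-np.cos(a)])+d*n
A=np.linspace(2.05,-.03,19); Q=[P(a) for a in A]; print('start',Q[0],Q[-1])
print([[round(-100*d[1],1),round(-100*d[0],1)] for d in np.diff(Q,axis=0)])"
```

```text
t19.00 tcp [ 0.579  -0.0046  0.1458] tray [-0.352   0.0012] ydeg -1.06 (tray yaw 89.15) F [-0.42  0.41 -0.52] w 0.0113 j6 -0.09
-> [0.4515 0.2114 0.146 ] tx -0.02 ty -13.15 tz -21.35
start [-0.14122765  0.11296902] [-0.08281661 -0.02730284]
[[np.float64(0.8), np.float64(0.6)], [np.float64(0.9), np.float64(0.5)], [np.float64(1.0), np.float64(0.4)], [np.float64(1.0), np.float64(0.3)], [np.float64(0.9), np.float64(0.1)], [np.float64(0.9), np.float64(0.0)], [np.float64(1.0), np.float64(-0.1)], [np.float64(1.0), np.float64(-0.2)], [np.float64(0.9), np.float64(-0.3)], [np.float64(0.9), np.float64(-0.4)], [np.float64(0.9), np.float64(-0.5)], [np.float64(0.8), np.float64(-0.6)], [np.float64(0.8), np.float64(-0.8)], [np.float64(0.7), np.float64(-0.9)], [np.float64(0.6), np.float64(-0.9)], [np.float64(0.4), np.float64(-1.0)], [np.float64(0.3), np.float64(-1.1)], [np.float64(0.2), np.float64(-1.0)]]
```

>>> {"name": "carry_out", "arguments": {
  "targets": [
    [1,0,-1.74,-2.68,0],
    [1,0,-1.74,-2.68,0],
    [1,0,-1.74,-2.68,0],
    [1,0,-1.74,-2.68,0],
    [1,0,-1.74,-2.68,0],
    [1,0,-1.74,-2.68,0],
    [1,0,-1.74,-2.68,0],
    [1,0,-1.74,-2.68,0],
    [1,0,0,0,0],
    [1,3.6,0,0,0],
    [1,3.6,0,0,0],
    [1,3.6,0,0,0],
    [1,0,0,0,0],
    [1,0,0,0,0]
  ]
}}

```text
time: 20.4
tool_pos: [0.4432, 0.2131, 0.0383]
ee_rot: [-1.512, 1.569, -3.098]
wrist_force: [-0.3, 0.5, 1.6]
width: 0.0003
```

```bash
python3 -c "
from h import *
where((-.141,.113,.038),tray=True)"
```

```text
t20.40 tcp [0.4432 0.2131 0.0383] tray [-0.1364  0.1403] ydeg -0.86 (tray yaw 89.15) F [-0.34  0.52  1.55] w 0.0003 j6 0.35
-> [0.4704 0.2081 0.038 ] tx 0.03 ty 2.73 tz 0.46
```

>>> {"name": "carry_out", "arguments": {
  "targets": [
    [1,0,1.0,0.2,0],
    [1,0,1.0,0.2,0],
    [1,0,0.7,0.1,0],
    [1,0,0.8,0.6,0],
    [1,0,0.9,0.5,0],
    [1,0,1.0,0.4,0],
    [1,0,1.0,0.3,0],
    [1,0,0.9,0.1,0],
    [1,0,0.9,0,0],
    [1,0,1.0,-0.1,0],
    [1,0,1.0,-0.2,0]
  ]
}}

```text
time: 21.5
tool_pos: [0.5458, 0.1905, 0.0383]
ee_rot: [-1.383, 1.57, -2.969]
wrist_force: [-1.0, 1.0, 0.3]
width: 0.0007
```

>>> {"name": "carry_out", "arguments": {
  "targets": [
    [1,0,0.9,-0.3,0],
    [1,0,0.9,-0.4,0],
    [1,0,0.9,-0.5,0],
    [1,0,0.8,-0.6,0],
    [1,0,0.8,-0.8,0],
    [1,0,0.7,-0.9,0],
    [1,0,0.6,-0.9,0],
    [1,0,0.4,-1.0,0]
  ]
}}

```text
time: 22.3
tool_pos: [0.6066, 0.2442, 0.0383]
ee_rot: [0.391, 1.57, -1.195]
wrist_force: [-1.1, -0.2, -0.4]
width: 0.0007
```

```bash
python3 -c "
from h import *
where((-.086,-.027,.038),tray=True)"
```

```text
t22.30 tcp [0.6066 0.2442 0.0383] tray [-0.1029 -0.0227] ydeg -0.87 (tray yaw 89.15) F [-1.15 -0.22 -0.45] w 0.0007 j6 0.31
-> [0.6112 0.261  0.038 ] tx 0.03 ty 0.43 tz -1.69
```

>>> {"name": "carry_out", "arguments": {
  "targets": [
    [1,0,0.3,-0.8,0],
    [1,0,0.1,-0.5,0],
    [1,0,0,-0.3,0],
    [1,0,0,0,0]
  ]
}}

```text
time: 22.7
tool_pos: [0.6104, 0.2597, 0.0385]
ee_rot: [1.578, 1.57, -0.007]
wrist_force: [-0.3, -0.3, 0.2]
width: 0.0002
```

>>> {"name": "carry_out", "arguments": {
  "targets": [
    [1,0,0,-0.2,0],
    [1,0,0,-0.2,0],
    [1,0,0,0,0]
  ]
}}

```text
time: 23.0
tool_pos: [0.6103, 0.2604, 0.0385]
ee_rot: [-0.101, 1.565, -1.688]
wrist_force: [-1.0, -6.5, 1.7]
width: 0.0005
```

```bash
python3 -c "
from h import *
where((-.086,-.027,.038),tray=True)"
```

```text
t23.00 tcp [0.6103 0.2604 0.0385] tray [-0.0867 -0.0261] ydeg -0.93 (tray yaw 89.15) F [-0.99 -6.48  1.68] w 0.0005 j6 0.34
-> [0.6112 0.261  0.038 ] tx 0.05 ty 0.09 tz -0.07
```

The bar is at its stop: 6.5 N with no more motion. Retreating to check.

>>> {"name": "carry_out", "arguments": {
  "targets": [
    [1,0,0,1,0],
    [1,0,0,3,0],
    [1,0,0,4,0],
    [1,-4,0,4,0],
    [1,-4,0,4,0],
    [1,-4,0,4,0],
    [1,0,0,4,0],
    [1,0,0,3,0],
    [1,0,0,0,0]
  ]
}}

```text
time: 23.9
tool_pos: [0.6066, 0.0036, 0.1453]
ee_rot: [1.285, 1.569, -0.306]
wrist_force: [0.4, -0.0, 0.6]
width: 0.0005
```

```bash
python3 -c "
from h import *
s=snap('top','top7'); r=fitbox(s,*tw((0,0)),YAW); print(r[1],tl(r[0]),r[0][2]-YAW)
im=s['image'][150:300,140:340,::-1]; cv2.imwrite('pics/c7.png',cv2.resize(im,None,fx=4,fy=4,interpolation=cv2.INTER_CUBIC))"
```

```text
0.2134596533025599 [-0.00143386 -0.00022269] 0.08382927339235113
```

View pics/c7.png

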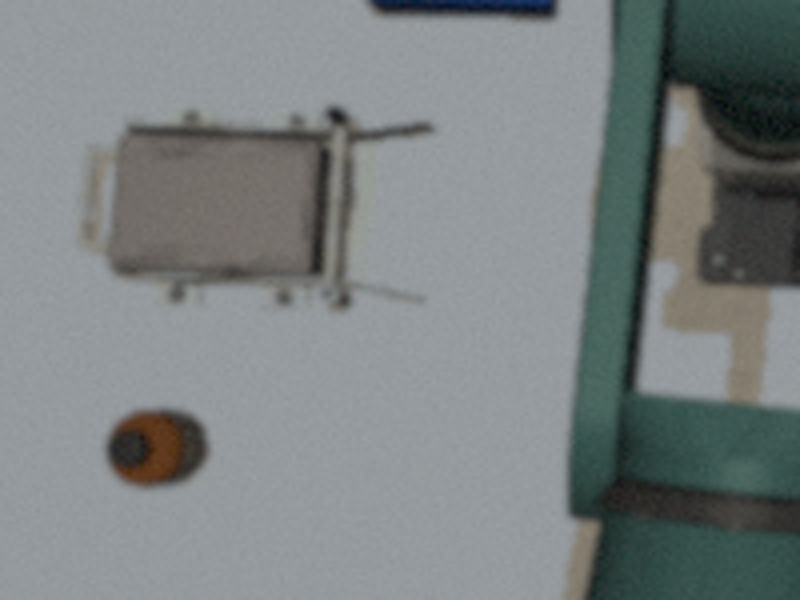

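The bar lies square across the mouth, grip at (337,115) and pivot at (338,298). The box is home and parallel to the walls. The silhouette fit here is thrown off by the tray's dark walls (21 % mismatch), so its 0.08 rad yaw means nothing. Handing in.

```bash
python3 -c "
from bench import robot
robot.close_job()"
```

```text
the job is handed in; nothing more can be done
```

Box 1 was the full one; it is home in the tray with the bar shut behind it, and I handed the job in at about 24 s of the 72 s allowed.

- **Finding the full box:** pushed sideways, box 1 dragged with about 3 to 5 N, against about 0.8 N for box 2 and 1.3 N for box 3. Both empty boxes are still on the bench, well clear of the tray.
- **Box home:** I pushed it in until it stopped against the end wall, where the wrist force rose to 19 N with no more movement, well under the 60 N limit.
- **Bar shut:** I swept the bar round to its stop, where it held against 6.5 N.
- **Last picture:** the bar is square across the opening and the box is parallel to the tray walls. The amber bottle looks unmoved. The other bystanders were last seen in place midway through the job.
- **One check that failed:** the automatic box fit on that last picture was unusable. It matched poorly (21% mismatch, because the dark tray walls and bar merged with the box) and gave a yaw error of 0.08 rad. I relied on the contact forces and the picture instead.

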